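# Hold the bead dish up under the dimmed lamp, turned a quarter

### The arm

A 6-joint arm with a two-finger parallel gripper is mounted at the origin on the work surface; the furniture and walls round the work are solid. World frame = base frame: x ahead of the robot, y to its left, z up, the work surface at z = 0. Lengths are in m, angles in rad, forces in N, time in s.
With the tool pointing down it reaches from about 0.3 to 0.875 m from the base axis. Payload 6.4 kg.
Tool frame: the origin (TCP) lies midway between the tips of the shut fingers; the grasp point (between the pads) lies 19 mm behind it; z points along the fingers, y is the direction in which the jaws open and shut (so a half turn about z gives the same grasp; the last joint's range is limited). The gripper opens to 88 mm and grips with 3 to 60 N. Pads are 18 mm wide; open, the fingers measure 123 mm over their backs; the gripper's body (75 mm by 187 mm) begins 45 mm behind the grasp point.
Start: joints at [-0.206, 0.181, 1.607, -0, 1.354, -0.206], TCP at [0.575, 0, 0.239] pointing down, gripper open.
Joint ranges: [-2.99, 2.99], [-0.89, 2.07], [0.3, 2.58], [-1.14, 4.28], [0, 2.63], [-3.12, 3.12]. Speed limits (rad/s): [2.57, 2.57, 3.01, 3.14, 3.14, 3.14].

### API

Orientations are given as a 3x3 rotation matrix whose columns are the frame's x, y, z axes.
In Python, from bench import ctrl, capture, get_calibration, hand_in gives the robot as it stands. The module is installed in compiled form; this text tells all that it offers.
- The arm moves only by the tool drive_tool, never from a script. Its argument "moves" is a list of rows, each a list of 7 numbers: the turn, a rotation vector about the world's x, y, z in degrees, then the shift along the world's x, y, z in mm, then the finger opening in mm, from 0 to 88.1. In form: [[rx, ry, rz, dx, dy, dz, hand], ...]. A call has exactly 8 rows; each row is the pose to reach, as a shift and turn from the pose commanded when the call began; what a row does not reach only later rows make up. A row lasts 1/10 s, in which the tool goes at most 50 mm and 8.59 degrees, less where a joint would pass 70% of its speed; a pose out of reach is approached as far as the arm can. A call with a gripper value outside its range is refused whole. The fingers move at their own pace and stop on an object; "squeeze" is the grip in N (left out, the last holds). Time passes only in rows, so rows that repeat a pose let the fingers close, or fill a call up. It gives the time, the measured TCP pose, the force and the opening at its end, in the units of the state.
- ctrl.state(): the state, without advancing time (a new reading comes with each control period).
- capture(name): name is "scene" or "side" or "wrist"; returns (picture, depth): 400x640x3 uint8, blue, green, red; 400x640 float32, m along the optical axis (not along the pixel's ray), 0 where there is no reading.
- get_calibration(name): a dict with "fx", "fy", "cx", "cy" (pixels), "cam_to_world" (4x4, takes a point from camera to world coordinates); the wrist camera has in their place "T_tool_cam" (4x4, takes a point from camera to tool coordinates, whose origin is the TCP and whose axes are the flange's). Camera axes: x right, y up, looking along -z (the intrinsics and any distortion apply to the point x, -y, -z); pixel columns grow to the right and rows downward; lengths in m; the calibration is good to about 2 mm. A picture is of the moment at which its call begins: read the wrist's pose just before it. get_calibration takes no time and is no camera call.
- hand_in(): hands the job in, once; it reports no verdict.
The state is a dict: "time": time; "qpos": joint angles; "dq": joint speeds; "tau": joint torques, N m; "tool_pos": TCP position; "ee_rot": TCP orientation; "force": force on the tool from outside, world axes, zero at the start; "ft_torque": the same for the moment, N m; "finger_gap": opening from 0.0 (shut) to 1.0 (fully open).
Only numpy, scipy, OpenCV 4.12 (cv2) and the standard library are available. Lean on these libraries where they do the work, as an engineer would, in place of code of your own. Each camera call takes 0.05 s, during which the arm holds its last target. There are 200 camera calls.

### The job

Look the wooden ball over under the desk lamp: first turn the knob of the lamp's wireless dimmer so that its nose points at the one long mark and let go of it, then take the white dish by its hoop handle and lift it straight up off its stand with the ball in it, some 6 to 15 cm clear. Only then turn it a quarter turn anticlockwise (seen from above), so that its lip points the same way as the stand's tongue, staying over the stand and keeping the dish level and the ball untouched in the middle, always inside the ring drawn in the dish. Finish while still holding the dish there, still and level; leave the other things where they are.

Things in the scene. Friction and masses are not known exactly. Their poses are not given: they have to be found in the camera images.
- dimmer: fixed round white puck 100 mm across, top at 14 mm, on the table; origin under its centre; black marks on its top every 30 degrees from -120 to +120 degrees: its +x axis points along the one long thick mark (17 mm long, radius 30 to 46 mm), the others are short (7 mm)
- dimmer_knob (a joint): knob angle: 0 = nose at the long mark, positive = anticlockwise of it from above (starts 0.6 to 1.3: turn clockwise); stays where left, friction 0.05 Nm, stops at +-2.6. Grey disc 48 mm across, its top at z = 22 mm, with an upright grip bar, 12 mm thick, 44 mm long, from there up to z = 52 mm; bar and nose point along the dimmer's yaw plus this angle
- dimmer_axis (a point): point on the knob's vertical axis, 42 mm above the table, 10 mm below the top of the grip bar: where to grip the bar
- dimmer_nose (a point): tip of the small black nose at one end of the knob, 29.5 mm from its axis; a thin black line on the bar's top, from the axis towards this end, shows the same direction
- stand: fixed round wooden stand, 88 mm across, 12 mm high, the dish stands centred on it; origin under its centre on the table; its +x axis points along its only tongue (14 mm wide, 8 mm high, reaching 90 mm from the centre, seen beyond the dish's rim)
- stand_tongue (a point): end of the stand's tongue, 88 mm from its centre, 8 mm up
- dish: loose white dished plate, 0.18 to 0.35 kg, 120 mm across, rim 18 mm high; inside a flat middle 18 mm across, 5 mm high, then a shallow 8 degree cone. Origin: centre of its underside (12 mm above the table at first), z up, +x to its lip, which starts a quarter turn clockwise of the stand's tongue. A hoop handle spans it along y: legs at y = +-58 mm, on top a grip bar; it hangs level from the bar
- dish_bar (a point): centre of the hoop handle's wooden grip bar, on the dish's axis, 85 mm above the dish's origin; the bar lies along the dish's y axis, 74 mm long, 12 mm thick (in x), 16 mm high
- dish_lip (a point): outer end of the dish's lip, 22 mm wide, 76 mm from the dish's axis, 14 mm above its origin
- ball_center (a point): centre of the loose wooden ball, 30 mm across, 15 g, that rests in the middle of the dish (its top 35 mm above the dish's origin, 42 mm below the grip bar); its rest place may be up to 8 mm off the dish's axis; it rolls when the dish is tilted or jerked. A thin grey ring of radius 30 mm is drawn round it in the dish
- ball: the same ball (its axes turn as it rolls)
- eraser: bystander: white eraser in a card sleeve, 22x55x12 mm, lies loose beyond the dish; origin at its underside's centre
- tape_kraft: bystander: roll of brown tape lying flat, 68x73x24 mm, loose beyond the dimmer; origin at its underside's centre
- staples_box: bystander: small card box 36x52x18 mm, loose, left beyond the dish; origin at its underside's centre
Mind the look-alikes: they are no part of the job. Leave any yellow look-alike of the dimmer alone.

How it is judged:
By the outcome, as a careful person would: the job done as asked, in the order asked, and still so for the second after the job is handed in, while the arm keeps its last pose, push and grip.
It also fails if it takes over 54 s, if anything falls off the work surface, if the arm or the gripper's body presses on something with over 40 N, if the wrist force passes 120 N, or if a joint passes its speed limit or range.

## Working session

There is one attempt and no reset: what is moved stays moved. The work goes in short steps, Python scripts to look and compute and a tool call to move; the robot and the scene stay as the last step left them, time stands still between calls to the robot, and variables do not carry over. Pictures are saved under pics/ and viewed, on a budget of 10 in all, crops included, one or two more only if the job needs it, and the job is handed in when it is done.

Besides the shell and the picture viewer there is one more tool, called after "Emit:" in YAML: its name, and indented under it one key for each argument. drive_tool: Moves the arm, as the interface text tells. Its arguments: {"type":"object","properties":{"moves":{"type":"array"},"squeeze":{"type":"number"}},"required":["moves"]}

```bash
mkdir -p pics; cat > h.py <<'E'
import numpy as np, cv2
from bench import ctrl, capture, get_calibration
def snap(n):
    s=ctrl.state(); im,d=capture(n); c=get_calibration(n)
    if n=="wrist":
        T=np.eye(4);T[:3,:3]=np.array(s["ee_rot"]);T[:3,3]=s["tool_pos"];M=T@np.array(c["T_tool_cam"])
    else: M=np.array(c["cam_to_world"])
    np.savez("last_%s.npz"%n,im=im,d=d,M=M,k=[c["fx"],c["fy"],c["cx"],c["cy"]]); return im,d,c
def load(n):
    z=np.load("last_%s.npz"%n); return z["im"],z["d"],z["M"],z["k"]
def ray(n,u,v):
    im,d,M,k=load(n); r=np.array([(u-k[2])/k[0],-(v-k[3])/k[1],-1.]); return M[:3,3],M[:3,:3]@r
def atz(n,u,v,z):
    o,r=ray(n,u,v); return o+r*(z-o[2])/r[2]
def dep(n,u,v):
    im,d,M,k=load(n); o,r=ray(n,u,v); return o+r*d[int(round(v)),int(round(u))]
def proj(n,p):
    im,d,M,k=load(n); q=np.linalg.inv(M)@np.append(p,1); return k[2]-k[0]*q[0]/q[2],k[3]+k[1]*q[1]/q[2]
E
python3 - <<'E'
from h import *
for n in("scene","side","wrist"):
    im,d,c=snap(n); cv2.imwrite(f"pics/{n}0.png",im); print(n,{k:np.round(v,3).tolist() for k,v in c.items()})
a=cv2.imread("pics/scene0.png");b=cv2.imread("pics/wrist0.png");cv2.imwrite("pics/a0.png",cv2.resize(np.vstack([a,b]),(480,600)))
print(ctrl.state())
E
```

```text
scene {'fx': 509.319, 'fy': 509.319, 'cx': 322.728, 'cy': 196.851, 'cam_to_world': [[0.689, 0.542, -0.481, -0.102], [-0.725, 0.521, -0.451, -0.679], [0.006, 0.66, 0.751, 0.968], [0.0, 0.0, 0.0, 1.0]]}
side {'fx': 395.584, 'fy': 395.584, 'cx': 326.318, 'cy': 203.459, 'cam_to_world': [[-0.943, 0.135, -0.306, 0.198], [-0.334, -0.408, 0.85, 0.666], [-0.01, 0.903, 0.429, 0.485], [0.0, 0.0, 0.0, 1.0]]}
wrist {'fx': 343.797, 'fy': 343.797, 'cx': 314.983, 'cy': 199.16, 'T_tool_cam': [[0.0, 0.966, 0.258, 0.066], [1.0, -0.0, 0.0, 0.001], [0.0, 0.258, -0.966, -0.147], [0.0, 0.0, 0.0, 1.0]]}
{'time': 0.15, 'qpos': array([-2.06286757e-01,  1.81347816e-01,  1.60775369e+00,  4.17484577e-06,
        1.35381965e+00, -2.06292889e-01]), 'dq': array([ 0.00120078, -0.00297592, -0.00459363,  0.00102535, -0.00039266,
       -0.00050515]), 'tau': array([ 2.17843895e-03, -4.34232402e+01, -3.42173409e+01,  7.02767819e-02,
        3.56537139e-02, -6.69761539e-05]), 'tool_pos': array([5.74594786e-01, 1.11213664e-04, 2.38041705e-01]), 'ee_rot': array([[-5.05108410e-06,  9.99999156e-01, -1.29950398e-03],
       [ 9.99999962e-01,  5.40988685e-06,  2.76104101e-04],
       [ 2.76110898e-04, -1.29950254e-03, -9.99999118e-01]]), 'force': array([-0.28706767,  0.11318057, -1.09377383]), 'ft_torque': array([ 0.01078061,  0.03638035, -0.01792818]), 'finger_gap': 0.9971601949603398}
```

View pics/scene0.png

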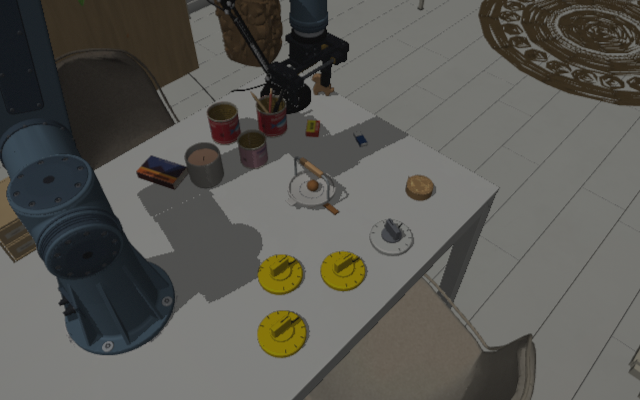

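View pics/wrist0.png

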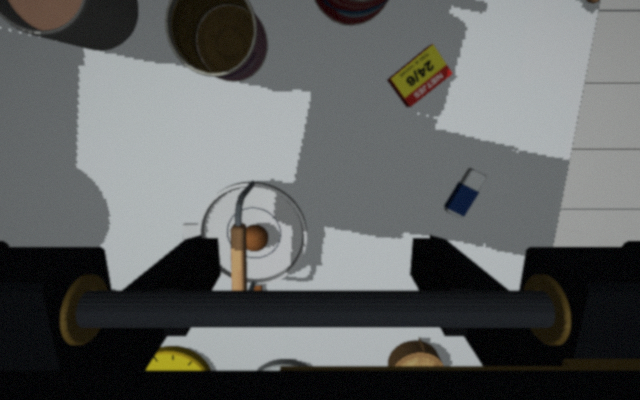

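The scene view shows the white dimmer at (391,237). The yellow look-alikes, to be left alone, are at (280,273), (343,270) and (282,333). The dish is at (312,187) with the stand's tongue at about (332,208) and the lip at about (291,196). Next I'll check close crops of the dimmer and dish.

```bash
python3 - <<'E'
from h import *
im=load("scene")[0]
f=lambda x0,y0:cv2.convertScaleAbs(cv2.resize(im[y0:y0+60,x0:x0+80],None,fx=7,fy=7,interpolation=cv2.INTER_CUBIC)[:, :],alpha=1.3)
a=f(352,205);b=f(273,153)
cv2.imwrite("pics/c1.png",cv2.resize(np.hstack([a[:,:],b]),(800,300)) )
cv2.imwrite("pics/c1.png",np.vstack([cv2.resize(im[208:260,360:424],(0,0),fx=5.7,fy=5.7,interpolation=2),]) )
A=cv2.resize(im[208:258,361:425],(640,500),interpolation=2)
B=cv2.resize(im[150:220,275:350],(640,597),interpolation=2)
cv2.imwrite("pics/c1.png",np.hstack([cv2.resize(A,(384,300)),cv2.resize(B,(321,300))]))
for n,u,v in(("scene",391,250),("scene",391,237),("scene",320,170),("scene",312,185)): print(n,u,v,dep(n,u,v).round(4))
print(atz("scene",391,238,.014),atz("scene",333,208,.008), atz("scene",312,188,.02))
E
```

```text
scene 391 250 [ 0.4988 -0.3309  0.0152]
scene 391 237 [ 0.5234 -0.3104  0.0218]
scene 320 170 [ 0.5081 -0.0973  0.1033]
scene 312 185 [ 0.5023 -0.0757  0.0392]
[ 0.5263289  -0.30914298  0.014     ] [ 0.50342147 -0.14641703  0.008     ] [ 0.50742184 -0.07040776  0.02      ]
```

View pics/c1.png

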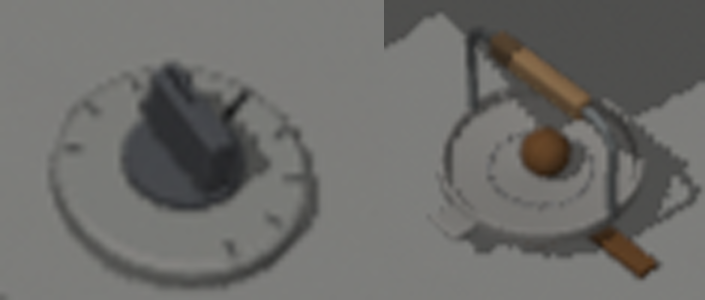

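The crop confirms the white dimmer. Its puck centre is near (391.8,236.3), the long mark is at (400,225), and the black nose is at the bar's upper-left end, near (390,220), anticlockwise of the long mark. On the dish, the lip points to about (351,188) in the main picture's crop frame lower-left and the tongue to lower-right. Next I'll compute the geometry.

```bash
python3 - <<'E'
from h import *
c=atz("scene",361+185/6,208+170/6,.014); m=atz("scene",361+235/6,208+104/6,.014)
n1=atz("scene",361+172/6,208+72/6,.052);n2=atz("scene",361+222/6,208+148/6,.052)
yaw=lambda a,b:np.degrees(np.arctan2(b[1]-a[1],b[0]-a[0]))
print(c,m,np.linalg.norm(m-c),yaw(c,m)); print(n1,n2,(n1+n2)/2,np.linalg.norm(n1-n2),yaw(n2,n1))
g=lambda x,y:(275+(x-384)*75/321,150+y*70/300)
b1=atz("scene",*g(494,42),.105);b2=atz("scene",*g(588,100),.105);print("bar",b1,b2,(b1+b2)/2,np.linalg.norm(b1-b2),yaw(b1,b2))
t=atz("scene",*g(650,268),.008);l=atz("scene",*g(448,224),.026);bc=atz("scene",*g(546,152),.032)
print("tongue",t,"lip",l,"ball",bc)
k=load("wrist")
for o in([.525,-.309,.042],): print(proj("wrist",o))
for p in (b1,b2,bc,l): print(proj("wrist",p))
E
```

```text
[ 0.53147831 -0.30752394  0.014     ] [ 0.57084822 -0.30147883  0.014     ] 0.03983131021818385 8.729381630880843
[ 0.53963116 -0.28947015  0.052     ] [ 0.5239799  -0.32595044  0.052     ] [ 0.53180553 -0.3077103   0.052     ] 0.039696011851640685 66.77904308744515
bar [ 0.49945607 -0.04131578  0.105     ] [ 0.50339003 -0.11052879  0.105     ] [ 0.50142305 -0.07592229  0.105     ] 0.06932472496833751 -86.74690364431271
tongue [ 0.49984027 -0.16354496  0.008     ] lip [ 0.43275758 -0.06840431  0.026     ] ball [ 0.5072736 -0.0736798  0.032    ]
(np.float64(274.69994412349695), np.float64(419.1298967844938))
(np.float64(227.60482378151823), np.float64(235.1518526943989))
(np.float64(236.80511790514146), np.float64(305.96639966632387))
(np.float64(253.1482390188073), np.float64(238.9897556619349))
(np.float64(186.6969519635576), np.float64(232.47093985902006))
```

Emit:
drive_tool:
  moves:
    - [0, 0, -2, -4, -24, 0, 88]
    - [0, 0, -5, -12, -69, -2, 88]
    - [0, 0, -9, -21, -117, -6, 88]
    - [0, 0, -13, -31, -167, -10, 88]
    - [0, 0, -17, -42, -217, -14, 88]
    - [0, 0, -20, -53, -267, -17, 88]
    - [0, 0, -22, -61, -314, -19, 88]
    - [0, 0, -23, -67, -355, -20, 88]
  squeeze: 20

```text
time: 0.95
tool_pos: [0.5068, -0.3573, 0.2181]
ee_rot: [[0.393, 0.92, -0.001], [0.92, -0.393, 0.0], [0.0, -0.001, -1.0]]
force: [1.3, -0.1, 0.0]
finger_gap: 0.998
```

```bash
python3 - <<'E'
from h import *
snap("wrist");snap("scene");im=load("wrist")[0]
s=ctrl.state();print(s["tool_pos"],s["dq"],s["force"],s["qpos"])
p=[.5315,-.3077,.052];u,v=map(int,proj("wrist",p));print(u,v)
x0,y0=max(0,u-80),max(0,v-60);print(x0,y0)
cv2.imwrite("pics/w2.png",cv2.resize(im[y0:y0+120,x0:x0+160],None,fx=5,fy=5,interpolation=2))
E
```

```text
[ 0.50615219 -0.36016804  0.21796488] [ 0.07249573 -0.03387527  0.04903224  0.03670573  0.02219102  0.0338168 ] [-0.09063401  0.34126879 -1.27122669] [-8.08493289e-01  2.99629083e-01  1.50552258e+00 -1.50121258e-03
  1.33608558e+00 -4.00665373e-01]
317 119
237 59
```

View pics/w2.png

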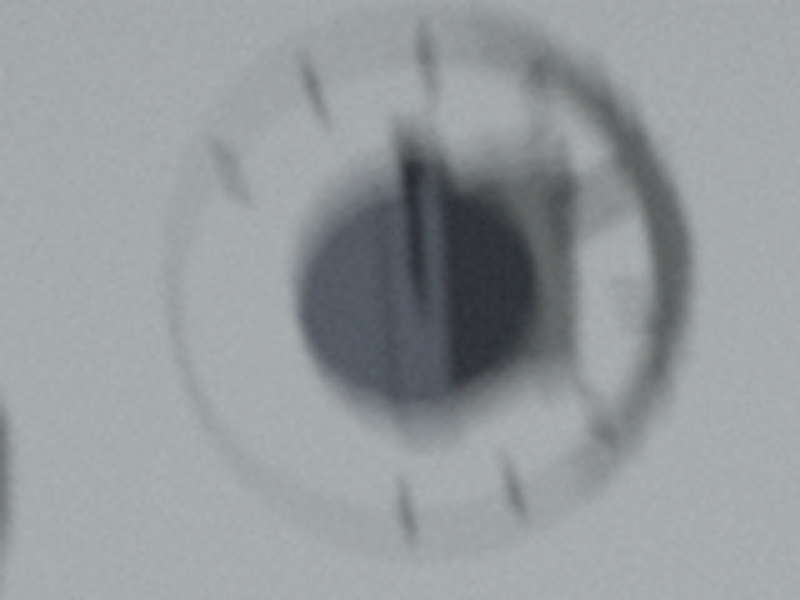

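The nose and black line point up at (410,150). The short marks are visible, and the long one is in shadow on the right at about (600,190). The arm was still creeping, so I'll retake it still and with more contrast.

```bash
python3 - <<'E'
from h import *
snap("wrist");im=load("wrist")[0]
s=ctrl.state();print(s["tool_pos"],s["dq"])
print(proj("wrist",[.5315,-.3077,.052]))
cl=cv2.createCLAHE(4,(3,3)).apply(cv2.cvtColor(im[59:179,257:377],cv2.COLOR_BGR2GRAY))
cv2.imwrite("pics/w3.png",cv2.resize(cl,None,fx=5,fy=5,interpolation=2))
E
```

```text
[ 0.50683777 -0.35738667  0.21791227] [ 0.05688383 -0.02537361  0.0331065   0.01659277  0.00958069  0.00948093]
(np.float64(316.8237288940229), np.float64(115.97643957924913))
```

View pics/w3.png

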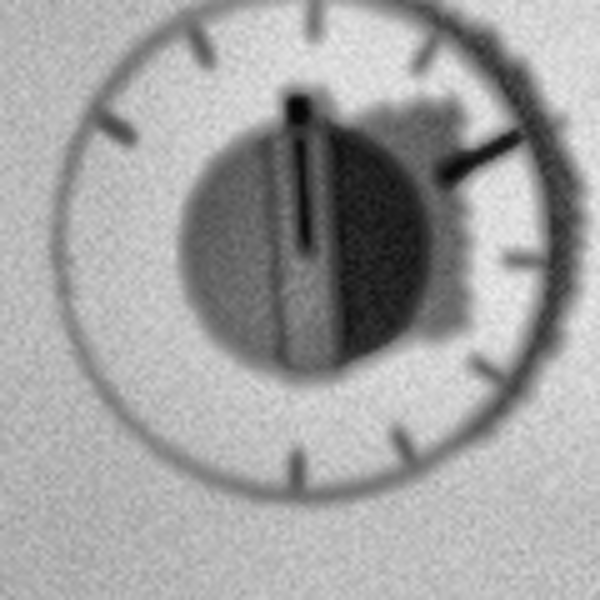

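```bash
python3 - <<'E'
from h import *
from scipy.optimize import least_squares
P={120:(118,126),90:(200,45),60:(314,20),30:(426,55),0:(482,159),-30:(524,261),-60:(488,370),-90:(404,445),-120:(297,470)}
f=lambda p,z:atz("wrist",257+p[0]/5,59+p[1]/5,z)[:2]
A=np.array([f(p,.014) for p in P.values()]);a=np.radians(list(P));R=np.where(a==0,.038,.0425)
r=lambda x:(A-x[:2]-R[:,None]*np.c_[np.cos(a+x[2]),np.sin(a+x[2])]).ravel()
s=least_squares(r,[.53,-.31,.1]);print(s.x,np.degrees(s.x[2]),np.abs(s.fun).max())
p,q=f((305,250),.052),f((300,142),.052);d=p-q;print("bar",p,q,np.degrees(np.arctan2(-d[1],-d[0])))
l,rr=f((275,250),.052),f((334,250),.052);print("mid",(l+rr)/2,np.linalg.norm(l-rr))
n=f((298,108),.03);print("nose",n,np.linalg.norm(n-s.x[:2]),np.degrees(np.arctan2(*(n-s.x[:2])[::-1])))
print(ctrl.state()["tool_pos"])
E
```

```text
[ 0.53514864 -0.30327065  0.07577012] 4.3413079519520625 0.0009192223899766802
bar [ 0.53480361 -0.30263094] [ 0.541133   -0.28566794] 69.537991879279
mid [ 0.53472282 -0.30259609] 0.010373413031745467
nose [ 0.54369633 -0.27903427] 0.025699506452267512 70.57327384449236
[ 0.50683777 -0.35738667  0.21791227]
```

Emit:
drive_tool:
  moves:
    - [0, 0, 0, 0, 0, 0, 88]
    - [0, 0, 0, 0, 0, 0, 88]
    - [0, 0, 0, 0, 0, 0, 88]
    - [0, 0, 0, 0, 0, 0, 88]
    - [0, 0, 0, 0, 0, 0, 88]
    - [0, 0, 0, 0, 0, 0, 88]
    - [0, 0, 0, 0, 0, 0, 88]
    - [0, 0, 0, 0, 0, 0, 88]

```text
time: 1.9
tool_pos: [0.508, -0.355, 0.2187]
ee_rot: [[0.391, 0.921, 0.0], [0.921, -0.391, -0.0], [-0.0, 0.0, -1.0]]
force: [0.4, 1.2, -1.1]
finger_gap: 0.999
```

```bash
python3 - <<'E'
from h import *
g=lambda:np.float32(cv2.cvtColor(load("wrist")[0][50:190,240:390],6))
T=[];old=g();z=np.load("last_wrist.npz");print(z["M"][:3,3])
for i in range(3):
    s=ctrl.state();print(s["tool_pos"],s["dq"][:3]);snap("wrist");print(load("wrist")[2][:3,3],cv2.phaseCorrelate(old,g()))
E
```

```text
[ 0.53338002 -0.29990601  0.36445079]
[ 0.5080252  -0.35498171  0.21874461] [-0.00180755  0.00112982  0.00136045]
[ 0.53476355 -0.29474014  0.36532585] ((0.8391870067808327, 7.078573434487822), 1.002809832714222)
[ 0.50799537 -0.35501636  0.21873599] [-0.00258052  0.00136152 -0.00017161]
[ 0.53474063 -0.2947744   0.36531586] ((0.8239375942030733, 7.069241040649658), 1.000335472866341)
[ 0.507998   -0.35502806  0.21868584] [-0.00066264  0.00142569  0.00092966]
[ 0.53474285 -0.29479589  0.36526982] ((0.8959217510253268, 6.989189326744452), 1.0010207798745898)
```

```bash
python3 - <<'E'
from h import *
from scipy.optimize import least_squares
P={120:(118,126),90:(200,45),60:(314,20),30:(426,55),0:(482,159),-30:(524,261),-60:(488,370),-90:(404,445),-120:(297,470)}
f=lambda p,z:atz("wrist",257.83+p[0]/5,66.05+p[1]/5,z)[:2]
A=np.array([f(p,.014) for p in P.values()]);a=np.radians(list(P));R=np.where(a==0,.038,.0425)
r=lambda x:(A-x[:2]-R[:,None]*np.c_[np.cos(a+x[2]),np.sin(a+x[2])]).ravel()
s=least_squares(r,[.53,-.31,.1]);print(s.x,np.degrees(s.x[2]),np.abs(s.fun).max())
p,q=f((305,250),.052),f((300,142),.052);d=p-q;print("bar",p,q,np.degrees(np.arctan2(-d[1],-d[0])))
l,rr=f((275,250),.052),f((334,250),.052);print("mid",(l+rr)/2,np.linalg.norm(l-rr))
n=f((298,108),.03);print("nose",n,np.linalg.norm(n-s.x[:2]),np.degrees(np.arctan2(*(n-s.x[:2])[::-1])))
print(f((482,160),.014),f((445,182),.014),f((520,134),.014))
E
```

```text
[ 0.53505172 -0.30423218  0.08134732] 4.660857985767435 0.001260839183903649
bar [ 0.53477236 -0.30297147] [ 0.54107464 -0.2857479 ] 69.9018974834929
mid [ 0.53469075 -0.30293685] 0.010454074310484444
nose [ 0.54352671 -0.27939645] 0.02624192615780945 71.15821636552548
[ 0.57338373 -0.30170267] [ 0.5651743  -0.30273124] [ 0.58198875 -0.30005854]
```

Emit:
drive_tool:
  moves:
    - [0, 0, 0, 3, 5, -5, 88]
    - [0, 0, 1, 9, 17, -18, 88]
    - [0, 0, 1.5, 17, 33, -36, 88]
    - [0, 0, 2, 23, 45, -55, 88]
    - [0, 0, 3, 26, 51, -75, 88]
    - [0, 0, 3, 26, 51, -95, 88]
    - [0, 0, 3, 26, 51, -110, 88]
    - [0, 0, 3, 26, 51, -120, 88]

```text
time: 2.85
tool_pos: [0.5335, -0.3027, 0.0965]
ee_rot: [[0.341, 0.94, -0.002], [0.94, -0.341, 0.002], [0.001, -0.002, -1.0]]
force: [0.0, 0.5, -0.8]
finger_gap: 0.999
```

Emit:
drive_tool:
  moves:
    - [0, 0, 0, 0, 0, -15, 88]
    - [0, 0, 0, 0, 0, -32, 88]
    - [0, 0, 0, 0, 0, -48, 88]
    - [0, 0, 0, 0, 0, -60, 88]
    - [0, 0, 0, 0, 0, -68, 88]
    - [0, 0, 0, 0, 0, -72, 60]
    - [0, 0, 0, 0, 0, -72, 40]
    - [0, 0, 0, 0, 0, -72, 28]

```text
time: 3.65
tool_pos: [0.5344, -0.3043, 0.0272]
ee_rot: [[0.342, 0.94, 0.001], [0.94, -0.342, -0.001], [-0.0, 0.001, -1.0]]
force: [-1.4, -1.2, -0.6]
finger_gap: 0.75
```

```bash
python3 - <<'E'
from h import *
s=ctrl.state();print(s["tool_pos"],s["dq"],s["force"],s["finger_gap"]*88)
im=snap("wrist")[0];cv2.imwrite("pics/w4.png",im[100:400,100:540])
E
```

```text
[ 0.53438737 -0.30430399  0.02724025] [ 0.00074769 -0.00818878 -0.00276924  0.00030405  0.00029742  0.00145202] [-1.3504817  -1.24686588 -0.56289367] 65.9788550487598
```

View pics/w4.png

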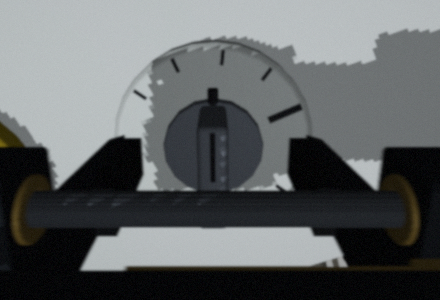

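The bar at x≈213 sits centred between the finger tips at 141 and 289, with its nose straight up, so I'm closing on it.

Emit:
drive_tool:
  moves:
    - [0, 0, 0, 0, 0, 0, 0]
    - [0, 0, 0, 0, 0, 0, 0]
    - [0, 0, 0, 0, 0, 0, 0]
    - [0, 0, 0, 0, 0, 0, 0]
    - [0, 0, 0, 0, 0, 0, 0]
    - [0, 0, 0, 0, 0, 0, 0]
    - [0, 0, 0, 0, 0, 0, 0]
    - [0, 0, 0, 0, 0, 0, 0]
  squeeze: 25

```text
time: 4.5
tool_pos: [0.5336, -0.3038, 0.0267]
ee_rot: [[0.342, 0.94, -0.001], [0.94, -0.342, 0.0], [0.0, -0.001, -1.0]]
force: [-3.7, 1.1, 1.9]
finger_gap: 0.135
```

Emit:
drive_tool:
  moves:
    - [0, 0, -2, 0, 0, 0, 0]
    - [0, 0, -6, 0, 0, 0, 0]
    - [0, 0, -11, 0, 0, 0, 0]
    - [0, 0, -16, 0, 0, 0, 0]
    - [0, 0, -21, 0, 0, 0, 0]
    - [0, 0, -25, 0, 0, 0, 0]
    - [0, 0, -28, 0, 0, 0, 0]
    - [0, 0, -30, 0, 0, 0, 0]

```text
time: 5.3
tool_pos: [0.5333, -0.3036, 0.0267]
ee_rot: [[0.767, 0.641, -0.002], [0.641, -0.767, 0.001], [-0.001, -0.002, -1.0]]
force: [-3.6, 1.6, 5.1]
finger_gap: 0.133
```

Emit:
drive_tool:
  moves:
    - [0, 0, -2, 0, 0, 0, 0]
    - [0, 0, -6, 0, 0, 0, 0]
    - [0, 0, -12, 0, 0, 0, 0]
    - [0, 0, -18, 0, 0, 0, 0]
    - [0, 0, -24, 0, 0, 0, 0]
    - [0, 0, -30, 0, 0, 0, 0]
    - [0, 0, -33, 0, 0, 0, 0]
    - [0, 0, -35, 0, 0, 0, 0]

```text
time: 6.1
tool_pos: [0.5331, -0.3031, 0.0267]
ee_rot: [[0.996, 0.085, -0.002], [0.085, -0.996, 0.002], [-0.002, -0.002, -1.0]]
force: [-5.3, 3.6, 6.2]
finger_gap: 0.133
```

Emit:
drive_tool:
  moves:
    - [0, 0, 0, 0, 0, 0, 0]
    - [0, 0, 0, 0, 0, 0, 0]
    - [0, 0, 0, 0, 0, 0, 88]
    - [0, 0, 0, 0, 0, 0, 88]
    - [0, 0, 0, 0, 0, 0, 88]
    - [0, 0, 0, 0, 0, 0, 88]
    - [0, 0, 0, 0, 0, 0, 88]
    - [0, 0, 0, 0, 0, 0, 88]

```text
time: 6.9
tool_pos: [0.534, -0.304, 0.0267]
ee_rot: [[0.996, 0.087, 0.0], [0.087, -0.996, -0.0], [0.0, 0.0, -1.0]]
force: [-0.9, -0.2, -0.3]
finger_gap: 0.657
```

```bash
python3 - <<'E'
from h import *
s=ctrl.state();print(s["tool_pos"],s["dq"],s["force"],s["finger_gap"]*88)
im=snap("wrist")[0];cv2.imwrite("pics/w5.png",cv2.resize(im[110:320,190:470],None,fx=2.8,fy=2.8,interpolation=2))
E
```

```text
[ 0.53404894 -0.30402234  0.0266944 ] [ 0.00011628  0.00076305 -0.00017192 -0.00025852  0.00100749  0.00167584] [-0.90964466 -0.17641963 -0.33159292] 57.8106109894111
```

View pics/w5.png

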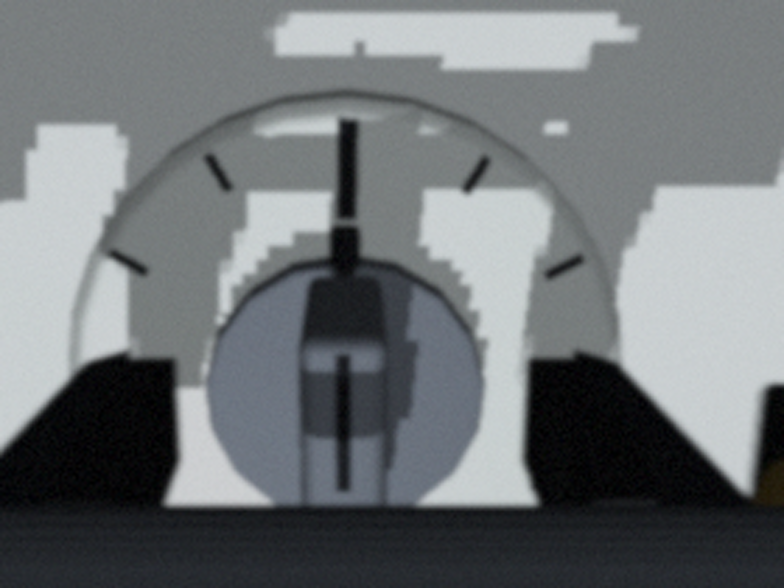

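```bash
python3 - <<'E'
from h import *
from scipy.optimize import least_squares
P={60:(128,262),30:(218,172),0:(347,170),-30:(477,174),-60:(565,267)}
f=lambda p,z:atz("wrist",190+p[0]/2.8,110+p[1]/2.8,z)[:2]
A=np.array([f(p,.014) for p in P.values()]);a=np.radians(list(P));R=np.where(a==0,.038,.0425)
r=lambda x:(A-x[:2]-R[:,None]*np.c_[np.cos(a+x[2]),np.sin(a+x[2])]).ravel()
s=least_squares(r,[.53,-.31,.1]);print(s.x,np.degrees(s.x[2]),np.abs(s.fun).max())
y=lambda d:np.degrees(np.arctan2(d[1],d[0]))
print("mark dir",y(f((348,122),.014)-f((346,216),.014)),"bar line",y(f((343,355),.052)-f((343,488),.052)))
for z in(.018,.026):print("nose",y(f((345,250),z)-s.x[:2]),np.linalg.norm(f((345,250),z)-s.x[:2]))
print(y(f((345,250),.018)-np.array([.534,-.304])),y(f((347,170),.014)-np.array([.534,-.304])))
E
```

```text
[ 0.53456608 -0.30387004  0.07700781] 4.412222506292955 0.0008109936002894599
mark dir 3.7645685350544498 bar line 4.906635294707208
nose 5.034366413150854 0.024802360534205894
nose 4.9294935352715985 0.026950446607427292
5.214486071463142 4.652927978118785
```

Knob error is about 0.5°, so it is done. I'll retreat and look at the dish.

Emit:
drive_tool:
  moves:
    - [0, 0, 0, 0, 0, 0, 88]
    - [0, 0, 0, 0, 0, 6, 88]
    - [0, 0, 0, 0, 0, 22, 88]
    - [0, 0, 0, 0, 0, 50, 88]
    - [0, 0, 6, 0, 0, 85, 88]
    - [0, 0, 13, -2, 6, 125, 88]
    - [0, 0, 21, -4, 18, 165, 88]
    - [0, 0, 29, -8, 36, 200, 88]

```text
time: 7.75
tool_pos: [0.5263, -0.2685, 0.2307]
ee_rot: [[0.826, 0.563, 0.003], [0.563, -0.826, -0.002], [0.001, 0.003, -1.0]]
force: [0.6, -0.5, 0.4]
finger_gap: 0.998
```

Emit:
drive_tool:
  moves:
    - [0, 0, 8, -4, 26, 28, 88]
    - [0, 0, 16, -8, 52, 50, 88]
    - [0, 0, 24, -12, 76, 65, 88]
    - [0, 0, 32, -16, 96, 72, 88]
    - [0, 0, 40, -20, 112, 74, 88]
    - [0, 0, 47, -22, 122, 74, 88]
    - [0, 0, 53, -24, 126, 74, 88]
    - [0, 0, 56, -24, 128, 74, 88]

```text
time: 8.55
tool_pos: [0.5018, -0.1393, 0.3025]
ee_rot: [[-0.005, 1.0, 0.002], [1.0, 0.005, -0.001], [-0.001, 0.002, -1.0]]
force: [0.4, 0.0, -0.5]
finger_gap: 1.001
```

Emit:
drive_tool:
  moves:
    - [0, 0, 0, 0, 0, 0, 88]
    - [0, 0, 0, 0, 0, 0, 88]
    - [0, 0, 0, 0, 0, 0, 88]
    - [0, 0, 0, 0, 0, 0, 88]
    - [0, 0, 0, 0, 0, 0, 88]
    - [0, 0, 0, 0, 0, 0, 88]
    - [0, 0, 0, 0, 0, 0, 88]
    - [0, 0, 0, 0, 0, 0, 88]

```text
time: 9.35
tool_pos: [0.502, -0.14, 0.3006]
ee_rot: [[0.0, 1.0, -0.0], [1.0, -0.0, 0.0], [0.0, -0.0, -1.0]]
force: [-0.0, -0.7, 0.1]
finger_gap: 0.998
```

```bash
python3 - <<'E'
from h import *
s=ctrl.state();print(s["tool_pos"],s["dq"],s["force"],s["finger_gap"]*88,s["ee_rot"].round(4))
im=snap("wrist")[0];snap("scene");snap("side")
print(proj("wrist",[.502,-.076,.105]),[tuple(np.round(dep("wrist",u,v),4)) for u,v in()])
cv2.imwrite("pics/w6.png",cv2.resize(im[40:240,190:450],None,fx=3,fy=3,interpolation=2))
E
```

```text
[ 0.50198622 -0.13999374  0.30062982] [-5.03091213e-04  6.20169777e-04 -9.71771168e-04 -3.27341434e-05
  1.15240309e-03  1.30841889e-03] [-1.31242908e-04 -6.78798010e-01  1.00554732e-01] 87.84791326226126 [[ 1.e-04  1.e+00 -2.e-04]
 [ 1.e+00 -1.e-04  1.e-04]
 [ 1.e-04 -2.e-04 -1.e+00]]
(np.float64(314.26150630192785), np.float64(108.97927559629544)) []
```

View pics/w6.png

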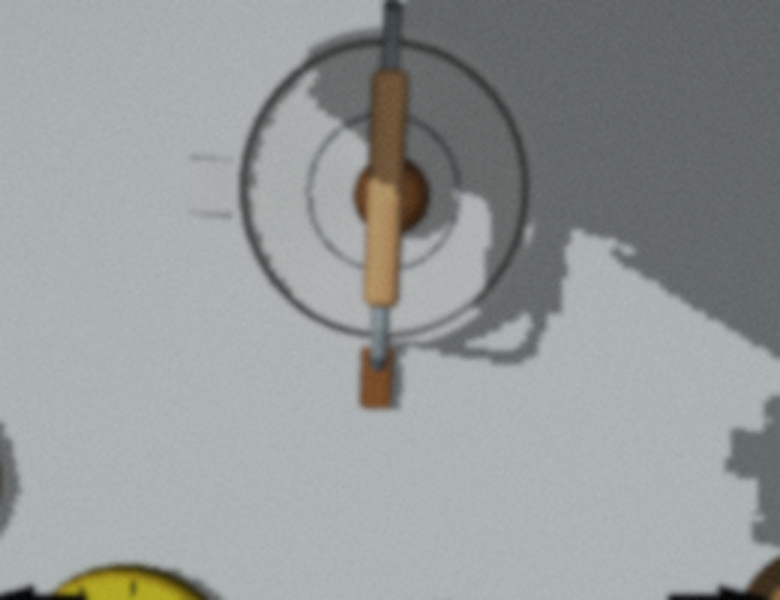

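The view shows the bar from (391,72) to (381,304), the lip at left (190, 157–214), the tongue end at (376,407), and the ball at (392,195) inside the ring.

```bash
python3 - <<'E'
from h import *
f=lambda x,y,z:atz("wrist",190+x/3,40+y/3,z)
yw=lambda d:np.degrees(np.arctan2(d[1],d[0]))
a,b=f(391,72,.105),f(381,304,.105);print("bar",a,b,(a+b)/2,np.linalg.norm(a-b),yw(a-b))
c=f(384,188,.030);print("dish",c,"R",(f(527,188,.03)-f(241,188,.03))[0]/2)
l=(f(190,157,.026)+f(190,214,.026))/2;print("lip",l,yw(l-c),np.linalg.norm((l-c)[:2]))
t=f(376,407,.008);print("tongue",t,yw(t-c),np.linalg.norm((t-c)[:2]));print("ball",f(392,195,.032),"ring",(f(308,190,.022)+f(459,190,.022))/2)
# depth on bar, and scene estimate of bar via depth
print([dep("wrist",190+x/3,40+y/3).round(4) for x,y in((386,188),(389,100),(383,280))])
im,d,M,k=load("scene")
v,u=np.mgrid[150:200,290:335];o=M[:3,3];r=np.stack([(u-k[2])/k[0],-(v-k[3])/k[1],-np.ones(u.shape)],-1)@M[:3,:3].T
p=o+r*d[150:200,290:335,None];m=(p[...,2]>.096)&(p[...,2]<.112);q=p[m];print(len(q),q.min(0),q.max(0),q.mean(0));x=np.polyfit(q[:,1],q[:,0],1);print(x,np.polyval(x,c[1]))
E
```

```text
bar [ 0.50767669 -0.03543212  0.105     ] [ 0.50468854 -0.10685696  0.105     ] [ 0.50618261 -0.07114454  0.105     ] 0.0714873162091135 87.60435287482824
dish [ 0.50617826 -0.06919124  0.03      ] R 0.055698571135109454
lip [ 0.42995505 -0.06828014  0.026     ] 179.31517171207275 0.07622865849130878
tongue [ 0.50311089 -0.16019053  0.008     ] -91.93057636770553 0.09105097275307604
ball [ 0.5092751  -0.07183335  0.032     ] ring [ 0.50604363 -0.06985416  0.022     ]
[array([ 0.5062, -0.0701,  0.105 ]), array([ 0.5071, -0.0437,  0.1062]), array([ 0.5053, -0.0991,  0.1047])]
183 [ 0.49563365 -0.12854055  0.09601933] [ 0.51134208 -0.01762934  0.10950028] [ 0.50179455 -0.07408008  0.10255206]
[0.04212617 0.50491526] 0.5020004949970942
```

```bash
python3 - <<'E'
from h import *
im,d,M,k=load("scene")
v,u=np.mgrid[0:400,0:640];r=np.stack([(u-k[2])/k[0],-(v-k[3])/k[1],-np.ones(u.shape)],-1)@M[:3,:3].T
p=(M[:3,3]+r*d[...,None])[d>0]
for zmin in(.05,.1,.13):
  q=p[(p[:,2]>zmin)&(p[:,2]<.2)&(p[:,0]>.2)&(p[:,0]<.9)&(abs(p[:,1])<.5)]
  D=np.hypot(q[:,0]-.505,q[:,1]+.072);q=q[(D>.07)];D=D[D>.07];i=np.argsort(D)[:400:40];print(zmin,len(q));print(np.c_[q[i],D[i]].round(3))
E
```

```text
0.05 3905
[[ 0.49   0.089  0.051  0.162]
 [ 0.5    0.096  0.054  0.168]
 [ 0.466  0.096  0.066  0.172]
 [ 0.464  0.105  0.066  0.181]
 [ 0.523  0.12   0.073  0.193]
 [ 0.451  0.124  0.051  0.203]
 [ 0.522  0.14   0.061  0.213]
 [ 0.509  0.15   0.056  0.222]
 [ 0.546 -0.297  0.052  0.229]
 [ 0.503  0.16   0.05   0.232]]
0.1 458
[[0.591 0.139 0.119 0.228]
 [0.643 0.179 0.112 0.286]
 [0.586 0.218 0.105 0.302]
 [0.698 0.3   0.12  0.419]
 [0.698 0.309 0.113 0.427]
 [0.693 0.319 0.131 0.434]
 [0.687 0.328 0.168 0.44 ]
 [0.697 0.33  0.144 0.445]
 [0.688 0.339 0.153 0.45 ]
 [0.687 0.347 0.151 0.457]]
0.13 258
[[0.698 0.302 0.133 0.421]
 [0.692 0.322 0.16  0.436]
 [0.687 0.332 0.144 0.443]
 [0.687 0.337 0.164 0.448]
 [0.691 0.345 0.143 0.456]
 [0.686 0.357 0.169 0.466]
 [0.679 0.37  0.195 0.475]]
```

Emit:
drive_tool:
  moves:
    - [0, 0, 0, 0, 4, -5, 88]
    - [0, 0, -1, 1, 16, -18, 88]
    - [0, 0, -2, 2, 32, -38, 88]
    - [0, 0, -2.2, 3, 48, -60, 88]
    - [0, 0, -2.2, 3.5, 60, -82, 88]
    - [0, 0, -2.2, 3.5, 66, -102, 88]
    - [0, 0, -2.2, 3.5, 69, -116, 88]
    - [0, 0, -2.2, 3.5, 69, -122, 88]

```text
time: 10.3
tool_pos: [0.5047, -0.0703, 0.1771]
ee_rot: [[0.038, 0.999, -0.002], [0.999, -0.038, 0.001], [0.001, -0.002, -1.0]]
force: [0.7, -0.1, -0.5]
finger_gap: 0.997
```

Emit:
drive_tool:
  moves:
    - [0, 0, 0, 0, 0, -6, 88]
    - [0, 0, 0, 0, 0, -20, 88]
    - [0, 0, 0, 0, 0, -38, 88]
    - [0, 0, 0, 0, 0, -56, 88]
    - [0, 0, 0, 0, 0, -74, 88]
    - [0, 0, 0, 0, 0, -88, 88]
    - [0, 0, 0, 0, 0, -97, 88]
    - [0, 0, 0, 0, 0, -101, 88]

```text
time: 11.1
tool_pos: [0.5052, -0.0711, 0.0768]
ee_rot: [[0.039, 0.999, -0.001], [0.999, -0.039, 0.0], [0.0, -0.001, -1.0]]
force: [0.3, 0.4, -0.8]
finger_gap: 0.997
```

Emit:
drive_tool:
  moves:
    - [0, 0, 0, 0, 0, 0, 60]
    - [0, 0, 0, 0, 0, 0, 40]
    - [0, 0, 0, 0, 0, 0, 24]
    - [0, 0, 0, 0, 0, 0, 24]
    - [0, 0, 0, 0, 0, 0, 24]
    - [0, 0, 0, 0, 0, 0, 24]
    - [0, 0, 0, 0, 0, 0, 24]
    - [0, 0, 0, 0, 0, 0, 24]
  squeeze: 10

```text
time: 11.9
tool_pos: [0.5056, -0.071, 0.0778]
ee_rot: [[0.038, 0.999, 0.0], [0.999, -0.038, -0.0], [-0.0, 0.0, -1.0]]
force: [-0.2, 0.2, 0.2]
finger_gap: 0.297
```

```bash
python3 - <<'E'
from h import *
s=ctrl.state();print(s["tool_pos"],s["force"],s["finger_gap"]*88)
im=snap("wrist")[0];im2=snap("side")[0]
u,v=map(int,proj("side",[.505,-.072,.08]));print(u,v)
cv2.imwrite("pics/w7.png",np.hstack([cv2.resize(im[120:320,200:430],None,fx=1.9,fy=1.9),cv2.resize(im2[max(0,v-50):v+50,u-50:u+50],(342,380),interpolation=2)]))
E
```

```text
[ 0.50555193 -0.07099786  0.07775599] [-0.22486421  0.17334891  0.20257948] 26.153548041689625
309 213
```

View pics/w7.png

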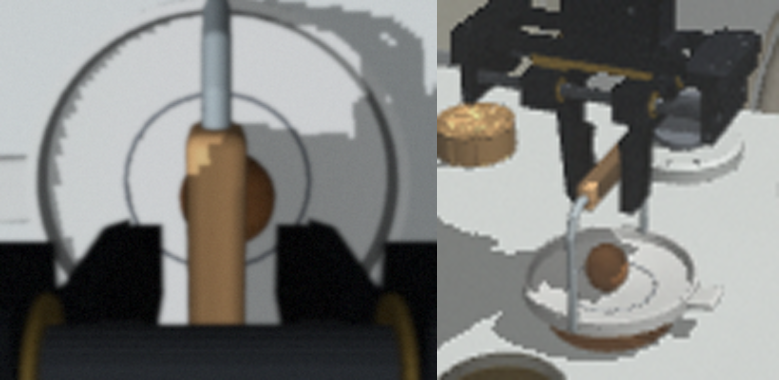

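The bar lies about 0.5 mm to the −x side of the jaw centre, and the fingers straddle it. I'll shift slightly and close slowly.

Emit:
drive_tool:
  moves:
    - [0, 0, 0, -0.5, 0, 0, 22]
    - [0, 0, 0, -0.5, 0, 0, 20]
    - [0, 0, 0, -0.5, 0, 0, 18]
    - [0, 0, 0, -0.5, 0, 0, 16.5]
    - [0, 0, 0, -0.5, 0, 0, 15]
    - [0, 0, 0, -0.5, 0, 0, 14]
    - [0, 0, 0, -0.5, 0, 0, 13.2]
    - [0, 0, 0, -0.5, 0, 0, 12.6]

```text
time: 12.8
tool_pos: [0.505, -0.071, 0.0777]
ee_rot: [[0.038, 0.999, -0.0], [0.999, -0.038, 0.0], [0.0, -0.0, -1.0]]
force: [0.2, 0.2, -0.2]
finger_gap: 0.145
```

Emit:
drive_tool:
  moves:
    - [0, 0, 0, 0, 0, 0, 12]
    - [0, 0, 0, 0, 0, 0, 11]
    - [0, 0, 0, 0, 0, 0, 9]
    - [0, 0, 0, 0, 0, 0, 6]
    - [0, 0, 0, 0, 0, 0, 0]
    - [0, 0, 0, 0, 0, 0, 0]
    - [0, 0, 0, 0, 0, 0, 0]
    - [0, 0, 0, 0, 0, 0, 0]

```text
time: 13.6
tool_pos: [0.505, -0.071, 0.0777]
ee_rot: [[0.038, 0.999, -0.0], [0.999, -0.038, 0.0], [0.0, -0.0, -1.0]]
force: [-0.3, 0.5, 1.3]
finger_gap: 0.134
```

Emit:
drive_tool:
  moves:
    - [0, 0, 0, 0, 0, 0, 0]
    - [0, 0, 0, 0, 0, 0, 0]
    - [0, 0, 0, 0, 0, 0, 0]
    - [0, 0, 0, 0, 0, 0, 0]
    - [0, 0, 0, 0, 0, 0, 0]
    - [0, 0, 0, 0, 0, 0, 0]
    - [0, 0, 0, 0, 0, 0, 0]
    - [0, 0, 0, 0, 0, 0, 0]
  squeeze: 30

```text
time: 14.4
tool_pos: [0.505, -0.071, 0.0777]
ee_rot: [[0.038, 0.999, -0.0], [0.999, -0.038, -0.0], [-0.0, -0.0, -1.0]]
force: [-1.7, 0.4, 0.9]
finger_gap: 0.13
```

```bash
python3 - <<'E'
from h import *
s=ctrl.state();print(s["tool_pos"],s["force"],s["ft_torque"],s["finger_gap"]*88)
E
```

```text
[ 0.50497087 -0.07100664  0.07770498] [-1.68909036  0.39524834  0.93570982] [-0.00417044  0.22026641 -0.03671247] 11.401033967059908
```

Emit:
drive_tool:
  moves:
    - [0, 0, 0, 0, 0, 0.5, 0]
    - [0, 0, 0, 0, 0, 1.5, 0]
    - [0, 0, 0, 0, 0, 3, 0]
    - [0, 0, 0, 0, 0, 5, 0]
    - [0, 0, 0, 0, 0, 8, 0]
    - [0, 0, 0, 0, 0, 11, 0]
    - [0, 0, 0, 0, 0, 15, 0]
    - [0, 0, 0, 0, 0, 19, 0]

```text
time: 15.2
tool_pos: [0.5051, -0.071, 0.0971]
ee_rot: [[0.038, 0.999, 0.0], [0.999, -0.038, -0.0], [-0.0, 0.0, -1.0]]
force: [-0.8, 0.5, -2.8]
finger_gap: 0.128
```

Emit:
drive_tool:
  moves:
    - [0, 0, 0, 0, 0, 4.5, 0]
    - [0, 0, 0, 0, 0, 9, 0]
    - [0, 0, 0, 0, 0, 14, 0]
    - [0, 0, 0, 0, 0, 19, 0]
    - [0, 0, 0, 0, 0, 24, 0]
    - [0, 0, 0, 0, 0, 29, 0]
    - [0, 0, 0, 0, 0, 34, 0]
    - [0, 0, 0, 0, 0, 39, 0]

```text
time: 16.0
tool_pos: [0.505, -0.071, 0.1361]
ee_rot: [[0.038, 0.999, -0.0], [0.999, -0.038, 0.0], [0.0, -0.0, -1.0]]
force: [0.4, 0.7, -4.4]
finger_gap: 0.129
```

Emit:
drive_tool:
  moves:
    - [0, 0, 0, 0, 0, 5, 0]
    - [0, 0, 0, 0, 0, 10, 0]
    - [0, 0, 0, 0, 0, 15, 0]
    - [0, 0, 0, 0, 0, 20, 0]
    - [0, 0, 0, 0, 0, 25, 0]
    - [0, 0, 0, 0, 0, 29.5, 0]
    - [0, 0, 0, 0, 0, 33.5, 0]
    - [0, 0, 0, 0, 0, 37, 0]

```text
time: 16.8
tool_pos: [0.5051, -0.071, 0.1731]
ee_rot: [[0.038, 0.999, 0.0], [0.999, -0.038, -0.0], [-0.0, 0.0, -1.0]]
force: [0.7, 0.3, -3.1]
finger_gap: 0.132
```

Emit:
drive_tool:
  moves:
    - [0, 0, 0, 0, 0, 2.5, 0]
    - [0, 0, 0, 0, 0, 4.5, 0]
    - [0, 0, 0, 0, 0, 6, 0]
    - [0, 0, 0, 0, 0, 7, 0]
    - [0, 0, 0, 0, 0, 7.5, 0]
    - [0, 0, 0, 0, 0, 7.5, 0]
    - [0, 0, 0, 0, 0, 7.5, 0]
    - [0, 0, 0, 0, 0, 7.5, 0]

```text
time: 17.6
tool_pos: [0.5049, -0.071, 0.1801]
ee_rot: [[0.038, 0.999, -0.0], [0.999, -0.038, 0.0], [0.0, -0.0, -1.0]]
force: [-0.1, 0.1, -2.7]
finger_gap: 0.131
```

```bash
python3 - <<'E'
from h import *
s=ctrl.state();print(s["tool_pos"],s["force"],s["ft_torque"],s["finger_gap"]*88)
im=snap("wrist")[0];im2=snap("side")[0]
u,v=map(int,proj("side",[.505,-.072,.14]));print(u,v)
cv2.imwrite("pics/w8.png",np.hstack([cv2.resize(im[120:320,200:430],None,fx=1.9,fy=1.9),cv2.resize(im2[max(0,v-50):v+50,u-50:u+50],(342,380),interpolation=2)]))
E
```

```text
[ 0.50494666 -0.07095873  0.18012219] [-0.12164274  0.12550589 -2.74263612] [-0.00095345  0.02207283  0.01121093] 11.536676060462263
308 189
```

View pics/w8.png

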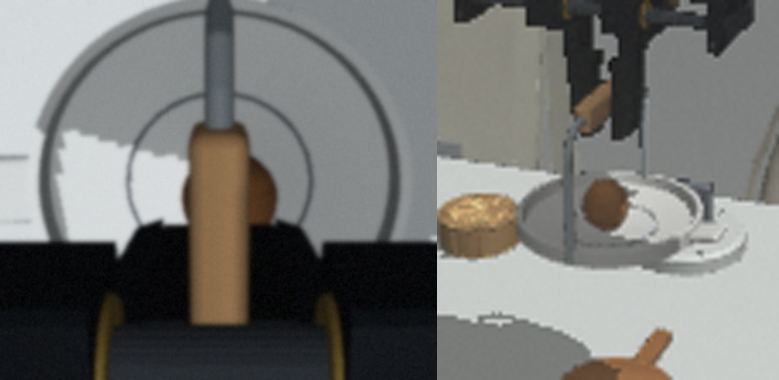

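The dish is 10 cm up and the ball hasn't moved in the ring. Next is a slow quarter turn.

Emit:
drive_tool:
  moves:
    - [0, 0, 0.25, 0, 0, 0, 0]
    - [0, 0, 0.75, 0, 0, 0, 0]
    - [0, 0, 1.5, 0, 0, 0, 0]
    - [0, 0, 2.5, 0, 0, 0, 0]
    - [0, 0, 3.75, 0, 0, 0, 0]
    - [0, 0, 5.25, 0, 0, 0, 0]
    - [0, 0, 7, 0, 0, 0, 0]
    - [0, 0, 9, 0, 0, 0, 0]

```text
time: 18.5
tool_pos: [0.505, -0.071, 0.1802]
ee_rot: [[-0.121, 0.993, -0.0], [0.993, 0.121, 0.0], [0.0, -0.0, -1.0]]
force: [-0.4, -0.6, -2.2]
finger_gap: 0.128
```

Emit:
drive_tool:
  moves:
    - [0, 0, 2.25, 0, 0, 0, 0]
    - [0, 0, 4.75, 0, 0, 0, 0]
    - [0, 0, 7.25, 0, 0, 0, 0]
    - [0, 0, 9.75, 0, 0, 0, 0]
    - [0, 0, 12.25, 0, 0, 0, 0]
    - [0, 0, 14.75, 0, 0, 0, 0]
    - [0, 0, 17.25, 0, 0, 0, 0]
    - [0, 0, 19.75, 0, 0, 0, 0]

```text
time: 19.3
tool_pos: [0.5051, -0.071, 0.1803]
ee_rot: [[-0.45, 0.893, 0.0], [0.893, 0.45, -0.0], [-0.0, 0.0, -1.0]]
force: [0.9, -0.5, -3.4]
finger_gap: 0.13
```

Emit:
drive_tool:
  moves:
    - [0, 0, 2.5, 0, 0, 0, 0]
    - [0, 0, 5, 0, 0, 0, 0]
    - [0, 0, 7.5, 0, 0, 0, 0]
    - [0, 0, 10, 0, 0, 0, 0]
    - [0, 0, 12.5, 0, 0, 0, 0]
    - [0, 0, 15, 0, 0, 0, 0]
    - [0, 0, 17.5, 0, 0, 0, 0]
    - [0, 0, 20, 0, 0, 0, 0]

```text
time: 20.1
tool_pos: [0.505, -0.071, 0.1802]
ee_rot: [[-0.728, 0.686, -0.0], [0.686, 0.728, -0.0], [0.0, -0.0, -1.0]]
force: [0.2, -0.1, -2.4]
finger_gap: 0.13
```

Emit:
drive_tool:
  moves:
    - [0, 0, 2.5, 0, 0, 0, 0]
    - [0, 0, 5, 0, 0, 0, 0]
    - [0, 0, 7.5, 0, 0, 0, 0]
    - [0, 0, 10, 0, 0, 0, 0]
    - [0, 0, 12.5, 0, 0, 0, 0]
    - [0, 0, 15, 0, 0, 0, 0]
    - [0, 0, 17.5, 0, 0, 0, 0]
    - [0, 0, 20, 0, 0, 0, 0]

```text
time: 20.9
tool_pos: [0.505, -0.071, 0.1802]
ee_rot: [[-0.919, 0.395, 0.0], [0.395, 0.919, 0.0], [-0.0, 0.0, -1.0]]
force: [0.2, -0.1, -2.5]
finger_gap: 0.128
```

Emit:
drive_tool:
  moves:
    - [0, 0, 2.5, 0, 0, 0, 0]
    - [0, 0, 5, 0, 0, 0, 0]
    - [0, 0, 7.5, 0, 0, 0, 0]
    - [0, 0, 10, 0, 0, 0, 0]
    - [0, 0, 12.25, 0, 0, 0, 0]
    - [0, 0, 14.25, 0, 0, 0, 0]
    - [0, 0, 16, 0, 0, 0, 0]
    - [0, 0, 17.5, 0, 0, 0, 0]

```text
time: 21.7
tool_pos: [0.505, -0.071, 0.1802]
ee_rot: [[-0.995, 0.101, -0.0], [0.101, 0.995, 0.0], [0.0, 0.0, -1.0]]
force: [-0.2, -0.3, -2.4]
finger_gap: 0.132
```

Emit:
drive_tool:
  moves:
    - [0, 0, 1.25, 0, 0, 0, 0]
    - [0, 0, 2.25, 0, 0, 0, 0]
    - [0, 0, 3, 0, 0, 0, 0]
    - [0, 0, 3.5, 0, 0, 0, 0]
    - [0, 0, 3.75, 0, 0, 0, 0]
    - [0, 0, 3.75, 0, 0, 0, 0]
    - [0, 0, 3.75, 0, 0, 0, 0]
    - [0, 0, 3.75, 0, 0, 0, 0]

```text
time: 22.5
tool_pos: [0.505, -0.071, 0.1802]
ee_rot: [[-0.999, 0.038, -0.0], [0.038, 0.999, -0.0], [0.0, -0.0, -1.0]]
force: [-0.2, -0.3, -2.6]
finger_gap: 0.129
```

```bash
python3 - <<'E'
from h import *
s=ctrl.state();print(s["tool_pos"],s["force"],s["ft_torque"],s["finger_gap"]*88,s["ee_rot"].round(4),s["dq"])
im=snap("wrist")[0];im2=snap("side")[0];im3=snap("scene")[0]
u,v=map(int,proj("side",[.505,-.072,.12]));a,b=map(int,proj("scene",[.505,-.1,.1]));print(u,v,a,b)
cv2.imwrite("pics/w9.png",np.hstack([cv2.resize(im[120:320,200:430],None,fx=1.1,fy=1.5),cv2.resize(im2[max(0,v-50):v+50,u-50:u+50],(270,300),interpolation=2),cv2.resize(im3[b-50:b+50,a-50:a+50],(270,300),interpolation=2)]))
E
```

```text
[ 0.50501116 -0.07098954  0.18020495] [-0.21462843 -0.31060066 -2.56500263] [ 0.15014307 -0.03165552 -0.01174267] 11.3293087454958 [[-0.9993  0.0385 -0.    ]
 [ 0.0385  0.9993 -0.    ]
 [ 0.     -0.     -1.    ]] [ 0.00079046  0.00024676  0.00095809  0.00045847 -0.00190757 -0.00188288]
308 197 319 172
```

View pics/w9.png

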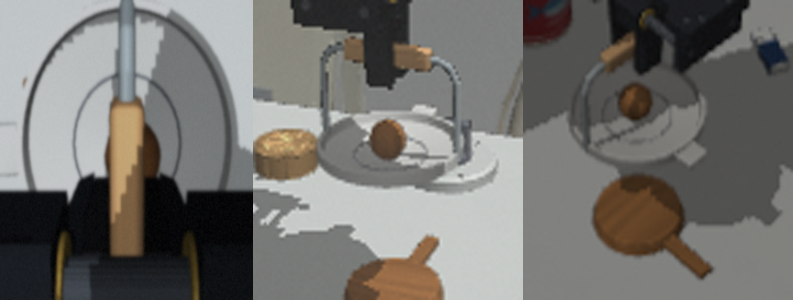

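```bash
python3 - <<'E'
from h import *
f=lambda x,y,z:atz("scene",269+(x-523)/2.7,122+y/2.7,z)
yw=lambda d:np.degrees(np.arctan2(d[1],d[0]))
s=f(637,215,.012);t=f(703,270,.008);l=f(699,157,.128)
print("stand",s,"tongue",t,yw(t-s),np.linalg.norm((t-s)[:2]))
print("lip",l,yw(l-np.array([.503,-.074,0])),yw(l-np.array([.505,-.071,0])))
a,b=f(600,66,.208),f(670,20,.208);print(yw(b-a),a,b)
im=load("scene")[0];cv2.imwrite("pics/w10.png",cv2.resize(im[135:230,280:345],None,fx=6,fy=6,interpolation=2))
E
```

```text
stand [ 0.47863427 -0.09576408  0.012     ] tongue [ 0.47562938 -0.1808959   0.008     ] -92.02152605062223 0.08518483464971306
lip [ 0.48982876 -0.15916574  0.128     ] -98.79138770972284 -99.76363414294053
-1.5564952764530628 [ 0.45189488 -0.08325436  0.208     ] [ 0.53141902 -0.08541525  0.208     ]
```

View pics/w10.png

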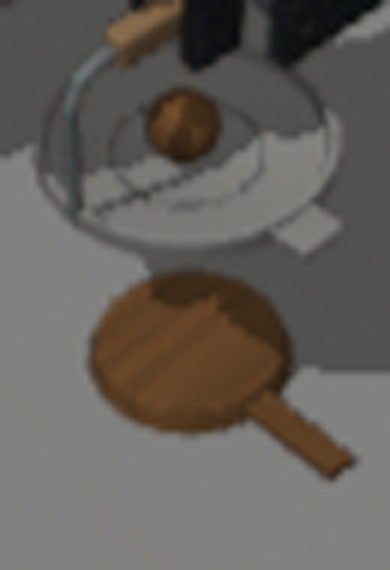

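```bash
python3 - <<'E'
from h import *
f=lambda x,y,z:atz("scene",280+x/6,135+y/6,z)
yw=lambda d:np.degrees(np.arctan2(d[1],d[0]))
s=f(191,346,.012);t=f(344,468,.008);print("stand",s,"tongue",t,yw(t-s),np.linalg.norm((t-s)[:2]))
e=f(335,478,.008),f(355,460,.008);print("perp to tongue end",yw(e[1]-e[0])-90)
l=f(324,238,.128);print("lip",l,yw(l-np.array([.503,-.074,0])));e=f(306,255,.128),f(341,222,.128);print(yw(e[1]-e[0])-90,np.linalg.norm(e[0]-e[1]))
print("ball",f(184,125,.132))
E
```

```text
stand [ 0.50094205 -0.07605174  0.012     ] tongue [ 0.49906315 -0.16486525  0.008     ] -91.21194001546723 0.08883338906357871
perp to tongue end -87.58141345655885
lip [ 0.50212548 -0.14723587  0.128     ] -90.68414424575778
-84.30365795794137 0.02208759446076801
ball [ 0.50619335 -0.06873973  0.132     ]
```

```bash
python3 -c "
from bench import hand_in;print(hand_in())"
```

```text
the job is handed in; nothing more can be done
None
```

I turned the dimmer knob to the long mark and let go of it. Then I took the dish by its bar, lifted it 10 cm straight up and turned it 90° anticlockwise. I handed in at about 23 s, still holding the dish over the stand. The hand-in reports no verdict.

What the last checks showed:
- **Knob:** within about 0.5° of the long mark by my fit, measured just after I let go. A cruder reading of the mark's own direction differed by about 1°.
- **Lip and tongue:** the lip points to about -90.7° and the tongue to about -91.2° in the scene camera. The lip's short outer edge gave -84°, which disagrees, but I trust it less because that edge is only a few pixels long.
- **Dish:** the arm was still and the tool level, with about 11 mm between the fingers on the 12 mm bar.
- **Ball:** about 6 mm off the axis in the last picture and well inside the ring. It also lay in the ring in the pictures before and after the lift.
- **Forces:** no more than about 9 N on the wrist in any reading.
- **Cameras:** the wrist and scene cameras disagreed on positions by about 4 to 5 mm. I used mainly the wrist camera, and the grips came out centred.

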